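# Index the probe arm over to the white dish

## Task

The swing arm of the little probe stand is locked by a spring index pin with a pull ring on top. Hook a fingertip under the ring, lift the pin, swing the arm one hole over so that the probe stands above the wide white dish (not the small covered one), and let the pin drop fully home in that hole. Leave the dishes and everything else standing where they are, and do not heave on the ring.

Things in the scene. Friction and masses are not known exactly. Their poses are not given: they have to be found in the camera images.
- stand: fixed stand: grey foot block 189 x 210 mm, 40 mm high, a pivot boss, and an index plate (top 42 mm above the worktop) with five 12.5 mm holes, 20 degrees apart, 130 mm from the pivot axis, at -40, -20, 0, 20, 40 degrees from the stand's x axis. Origin: on the pivot axis at worktop level; x points along the middle hole (away from the robot), y to the left, z up
- swing_arm (a joint): angle of the swing arm about the upright pivot, rad; 0 = middle hole (its start), positive = swung to the stand's +y (left); one hole is 0.349 rad; range +-0.75. It stays where left (friction 0.1 N m). A flat aluminium bar 34 mm wide, top 62 mm above the worktop, reaching 241 mm from the pivot
- index_pin (a joint): height of the index pin above its seat, m; 0 = fully home in a hole, about 0.010 = resting on the plate between holes (out of the hole), stop at 0.020. The spring pulls it down with 5 N when home, 8 N when lifted; over a hole it drops in by itself
- ring_center (a point): centre of the upright steel pull ring on the index pin: 56 mm inside diameter, 6 mm wire, rigid on the pin; centre 123 mm above the worktop (pin home), 145 mm from the pivot. Axes: x out along the arm, y across it, z up. The ring stands across the arm, its top leaning 30 degrees outward (+x): a finger tilted 35 to 45 degrees goes through it from the pivot side, pointing out and down
- probe_tip (a point): lower tip of the probe, a glass tube 12 mm in diameter with a black cap (top 102 mm above the worktop), clamped in the arm 226 mm out from the pivot, its tip 42 mm above the worktop
- dish: wide white porcelain dish, loose, 106 mm across, 27 mm high; origin at the centre of its underside. It stands below the probe's place one hole to the left or one hole to the right
- petri: small covered dish, loose, 70 mm across, 15 mm high; origin at the centre of its underside. It stands at the other side
- vial: glass vial with white cap, bystander, 27 mm across, 61 mm high, near the stand's right edge; origin under its centre
- cap: spare screw cap, bystander, 58 mm across, 20 mm high, near the stand's right edge; origin under its centre
- tape: roll of tape, bystander on the worktop well to the left, 70 mm across, 20 mm high; origin under its centre
- jar: jar, bystander well to the left, 68 mm wide, 132 mm high; origin under its centre
- marker: marker pen, bystander lying well to the left, 139 mm long, 17 mm thick; origin under its centre
- hexkey: hex key, bystander lying well to the left, 93 x 33 mm, 6 mm thick; origin under its centre
Mind the look-alikes: they are no part of the job. What is shaped like the dish but red or turquoise is not meant.

How it is judged:
By the outcome, as a careful person would: the job done as asked, in the order asked, and still so for the second after the job is handed in, with the robot touching nothing.
It also fails if it takes over 45 s, if anything falls off the work surface, if the arm or the gripper's body presses on something with over 40 N, if the wrist force passes 120 N, or if a joint passes its speed limit or range.

## Robot

A 6-joint arm with a two-finger parallel gripper is mounted at the origin on a cart in front of the work surface, level with it; the furniture and walls round the work are solid. World frame = base frame: x ahead of the robot, y to its left, z up, the work surface at z = 0. Lengths are in m, angles in rad, forces in N, time in s.
With the tool pointing down it reaches from about 0.35 to 0.95 m from the base axis. Payload 17.4 kg.
Tool frame: the origin (TCP) lies midway between the tips of the shut fingers; the grasp point (between the pads) lies 19 mm behind it; y points along the fingers, x is the direction in which the jaws open and shut, and the axes are right-handed (so a half turn about y gives the same grasp; the last joint's range is limited). The gripper opens to 93 mm and grips with 3 to 60 N. Pads are 15 mm wide; open, the fingers measure 128 mm over their backs; the gripper's body (75 mm by 188 mm) begins 65 mm behind the grasp point.
Start: joints at [-1.273, 0.116, 1.442, -0, 1.584, -0.038], TCP at [0.222, -0.637, 0.219] pointing down, gripper open.
Joint ranges: [-2.83, 2.83], [-0.83, 2.19], [0.07, 2.5], [-1.14, 4.28], [0.01, 3], [-2.97, 2.97]. Speed limits (rad/s): [1.89, 1.89, 2.22, 3.14, 3.14, 3.14].

## Interface

Orientations are given as a rotation vector (axis times angle).
In Python, from station import telemetry, grab_frame, camera_info, workorder gives the robot as it stands. The module is installed in compiled form; this text tells all that it offers.
- The arm moves only by the tool jog_arm, never from a script. Its argument "rows" is a list of rows, each an object of numbers: "rx", "ry", "rz": the turn, a rotation vector about the world's x, y, z in rad; "tx", "ty", "tz": the shift along the world's x, y, z in mm; "claw": the closure, from -1 (fully open) to 1 (shut). In form: [{"rx": .., "ry": .., "rz": .., "tx": .., "ty": .., "tz": .., "claw": ..}, ...]. A call has 1 to 5 rows; each row is the pose to reach, as a shift and turn from the pose commanded when the call began; what a row does not reach only later rows make up. A row lasts 1/12 s, in which the tool goes at most 41.7 mm and 7.16 degrees, less where a joint would pass 70% of its speed; a pose out of reach is approached as far as the arm can. A call with a gripper value outside its range is refused whole. The fingers move at their own pace and stop on an object; "newtons" is the grip in N (left out, the last holds). Time passes only in rows, so rows that repeat a pose let the fingers close. It gives the time, the measured TCP pose, the force and the opening at its end, in the units of the state.
- telemetry.observe(): the state, without advancing time (a new reading comes with each control period).
- grab_frame(name): name is "side" or "top" or "wrist"; returns the picture (400x640x3 uint8, blue, green, red); there is no depth.
- camera_info(name): a dict with "K" (3x3 intrinsics, pixels), "position" and "orientation" of the camera in the world. Camera axes: x right, y down, z forward; pixel columns grow to the right and rows downward; lengths in m; the calibration is good to about 2 mm. A picture is of the moment at which its call begins: read the wrist's pose just before it. camera_info takes no time and is no camera call; for the wrist camera it gives the pose at the moment of the call.
- workorder.hand_in(): hands the job in, once; it reports no verdict.
The state is a dict: "t": time; "joints": joint angles; "joint_vel": joint speeds; "joint_torque": joint torques, N m; "tcp_pos": TCP position; "tcp_rot": TCP orientation; "ft_force": force on the tool from outside, world axes, zero at the start; "moment": the same for the moment, N m; "opening": opening from 0.0 (shut) to 1.0 (fully open).
Only numpy, scipy, OpenCV 4.12 (cv2) and the standard library are available. Lean on these libraries where they do the work, as an engineer would, in place of code of your own. Each camera call takes 0.05 s, during which the arm holds its last target.

## Working session

There is one attempt and no reset: what is moved stays moved. The work goes in short steps, Python scripts to look and compute and a tool call to move; the robot and the scene stay as the last step left them, time stands still between calls to the robot, and variables do not carry over. Pictures are saved under pics/ and viewed, and the job is handed in when it is done.

Besides the shell and the picture viewer there is one more tool, called after "Emit:" as a command line: name --argument value ..., lists and objects as JSON in quotes. jog_arm: Moves the arm, as the interface text tells. Its arguments: {"type":"object","properties":{"rows":{"type":"array"},"newtons":{"type":"number"}},"required":["rows"]}

```bash
mkdir -p pics; python3 - <<'E'
from station import telemetry, grab_frame, camera_info
import cv2
print(telemetry.observe())
for n in ["side","top","wrist"]:
    print(n,camera_info(n)); cv2.imwrite(f"pics/{n}0.png",grab_frame(n))
E
```

```text
{'t': 0.0, 'joints': array([-1.27279452e+00,  1.16482577e-01,  1.44223322e+00,  5.13786983e-06,
        1.58398444e+00, -3.77855915e-02]), 'joint_vel': array([ 0.00028076, -0.00090564,  0.00144107, -0.0013557 ,  0.00219381,
       -0.00032275]), 'joint_torque': array([-5.26289048e-03, -7.21269464e+01, -6.22611952e+01,  7.76097178e-02,
        2.38071213e-02, -6.25765483e-05]), 'tcp_pos': array([ 0.22236783, -0.63712069,  0.21792737]), 'tcp_rot': array([-1.34885256,  0.95900841, -0.95756017]), 'ft_force': array([ 0.26006559, -0.22208978, -0.70896035]), 'moment': array([ 0.03795815,  0.04749653, -0.03195872]), 'opening': 1.0015777763700842}
side {'K': array([[438.09741348,   0.        , 313.19073915],
       [  0.        , 438.09741348, 199.95139169],
       [  0.        ,   0.        ,   1.        ]]), 'position': array([-0.13369264,  0.93942201,  0.74338783]), 'orientation': array([-0.73250616,  2.35471316, -1.45139101])}
top {'K': array([[480.90434756,   0.        , 332.0244675 ],
       [  0.        , 480.90434756, 193.22462585],
       [  0.        ,   0.        ,   1.        ]]), 'position': array([ 0.46287255, -0.12037479,  1.77861127]), 'orientation': array([-2.17184914,  2.21881485, -0.06014414])}
wrist {'K': array([[305.71032211,   0.        , 318.78000792],
       [  0.        , 305.71032211, 199.04027776],
       [  0.        ,   0.        ,   1.        ]]), 'position': array([ 0.30050958, -0.61189578,  0.38367489]), 'orientation': array([ 2.35118235, -1.6707847 , -0.25507396])}
```

View pics/side0.png

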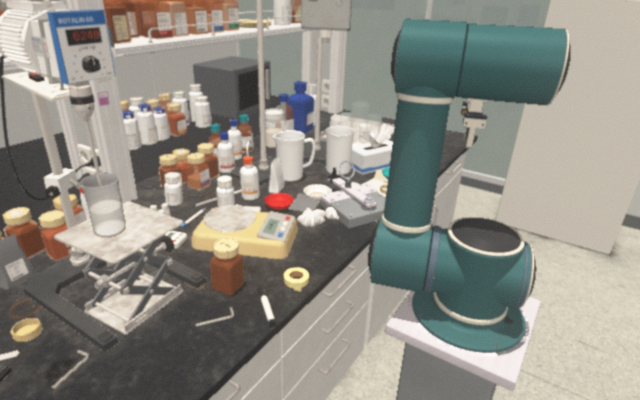

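View pics/top0.png

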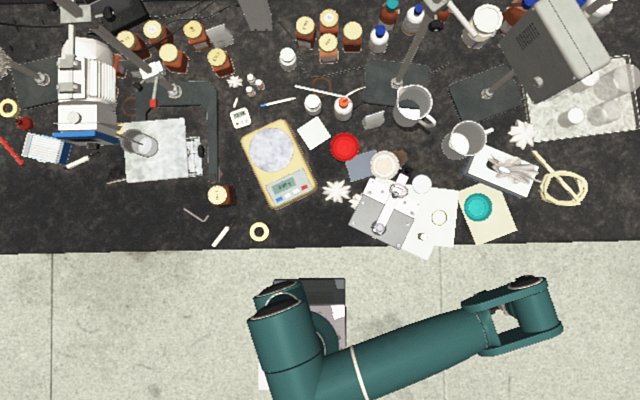

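View pics/wrist0.png

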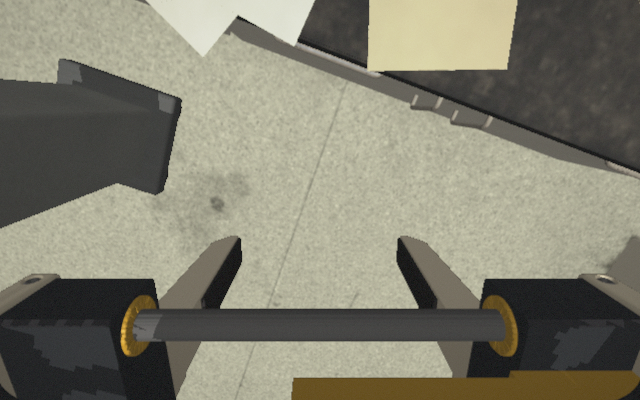

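The side view shows the stand near (350,195). In the top view it is at about (385,215), with the white dish at (385,165). The wrist camera can't see it yet, so I'll zoom in on the first two.

```bash
python3 - <<'E'
import cv2
a=cv2.imread("pics/top0.png")[140:265,320:480]; cv2.imwrite("pics/topz.png",cv2.resize(a,None,fx=5,fy=4.8 if 0 else 5,interpolation=cv2.INTER_CUBIC)[:600])
a=cv2.imread("pics/side0.png")[140:240,260:420]; cv2.imwrite("pics/sidez.png",cv2.resize(a,None,fx=5,fy=5,interpolation=cv2.INTER_CUBIC))
E
```

```text
(no output)
```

View pics/topz.png

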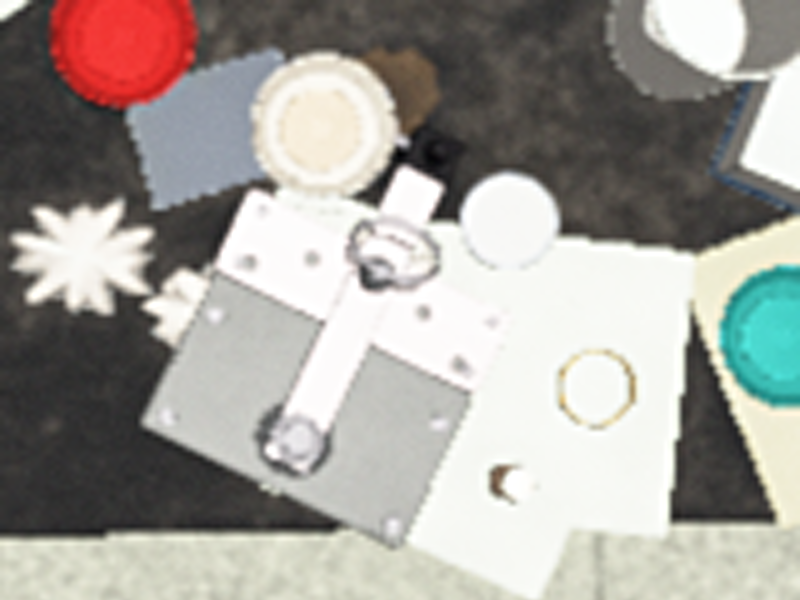

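View pics/sidez.png

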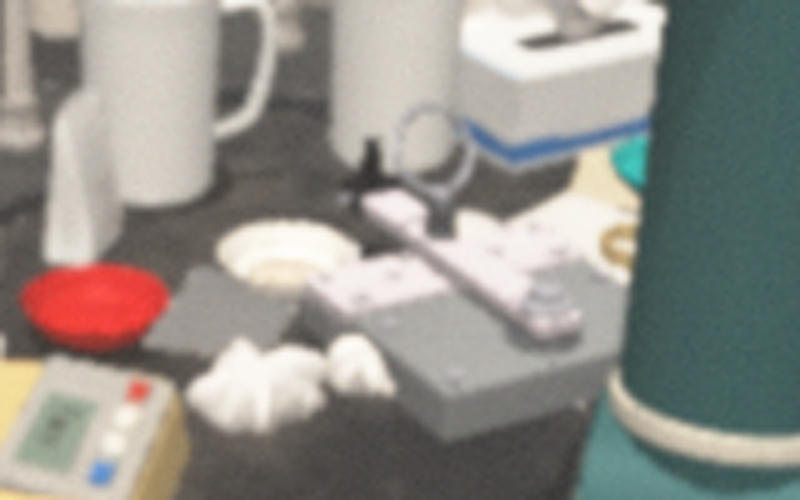

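The dish is on the left (+y) at zoom (325,125). The plate holes are at zoom (248,262), (312,258), (424,312) and (460,363), the boss at (295,437), and the ring at about (395,252) in top and (435,150) in side. Next I'll fit the stand's pose.

```bash
cat > h.py <<'E'
import numpy as np, cv2
from station import camera_info
from scipy.spatial.transform import Rotation as R
from scipy.optimize import least_squares
def proj(ci,P):
    P=np.atleast_2d(P); Rm=R.from_rotvec(ci["orientation"]).as_matrix()
    c=(P-ci["position"])@Rm; p=c@ci["K"].T; return p[:,:2]/p[:,2:]
def ray(ci,uv):
    d=np.linalg.inv(ci["K"])@np.array([*uv,1.]); return R.from_rotvec(ci["orientation"]).as_matrix()@d
def onz(ci,uv,z):
    d=ray(ci,uv); o=ci["position"]; return o+d*(z-o[2])/d[2]
def tri(obs):
    A=np.zeros((3,3));b=np.zeros(3)
    for ci,uv in obs:
        d=ray(ci,uv);d/=np.linalg.norm(d);M=np.eye(3)-np.outer(d,d);A+=M;b+=M@ci["position"]
    p=np.linalg.solve(A,b); return p,[proj(ci,p)[0]-uv for ci,uv in obs]
def stand(p,L):
    x,y,a=p; L=np.atleast_2d(L); c,s=np.cos(a),np.sin(a)
    return np.c_[x+c*L[:,0]-s*L[:,1],y+s*L[:,0]+c*L[:,1],L[:,2]]
E
python3 - <<'E'
from h import *
t=camera_info("top"); s=camera_info("side")
z=lambda a:np.array([[320+u/5-.4,140+v/5-.4] for u,v in a])
zs=lambda u,v:np.array([260+u/5-.4,140+v/5-.4])
H=z([(248,262),(312,258),(424,312),(460,363)])
an=np.radians([40,20,-20,-40]); L=np.c_[.13*np.cos(an),.13*np.sin(an),0*an+.042]
r=least_squares(lambda p:(proj(t,stand(p,L))-H).ravel(),[.45,-.25,-.4])
print(r.x,r.fun.round(2))
p=r.x
print("boss on z",onz(t,z([(295,437)])[0],.075))
print("ring pred",stand(p,[[.145,0,.123]]), "tri",tri([(t,z([(398,250)])[0]),(s,zs(435,150))]))
print("dish",onz(t,z([(325,125)])[0],.027),"pred",stand(p,[[.226*np.cos(.349),.226*np.sin(.349),0]]))
print("petri",onz(t,z([(510,220)])[0],.015),"pred",stand(p,[[.226*np.cos(.349),-.226*np.sin(.349),0]]))
print("cap/vial",onz(t,z([(596,388)])[0],.02),onz(t,z([(517,483)])[0],.061))
for n,c in(("top",t),("side",s)):
    th=np.linspace(0,2*np.pi,60);u=np.array([np.sin(np.radians(30)),0,np.cos(np.radians(30))])
    ring=np.array([.145,0,.123])+.031*(np.cos(th)[:,None]*u+np.sin(th)[:,None]*[0,1,0])
    im=cv2.imread(f"pics/{n}0.png");im=cv2.resize(im,None,fx=5,fy=5,interpolation=cv2.INTER_CUBIC)
    o=(320,140) if n=="top" else (260,140)
    an=np.radians([-40,-20,0,20,40])
    for Q,col in((ring,(0,0,255)),(np.c_[.13*np.cos(an),.13*np.sin(an),0*an+.042],(0,160,0)),([[0,0,.062],[.241,.017,.062],[.241,-.017,.062],[.226,0,.102],[.226,0,.042]],(255,0,0))):
        for q in proj(c,stand(p,Q)): cv2.circle(im,tuple(int(round(v*5+2)) for v in q),3,col,1)
    cv2.imwrite(f"pics/{n}ov.png",im[o[1]*5:o[1]*5+600,o[0]*5:o[0]*5+800])
E
```

```text
[ 0.42925485 -0.28984807 -0.46928633] [ 0.37  0.16  0.01  0.01 -0.16 -0.15 -0.22 -0.02]
boss on z [ 0.43010118 -0.28646966  0.075     ]
ring pred [[ 0.55857908 -0.3554243   0.123     ]] tri (array([ 0.55973659, -0.35597015,  0.11971895]), [array([-0.23044602, -0.39287431]), array([0.43430371, 0.01846122])])
dish [ 0.65645461 -0.31915328  0.027     ] pred [[ 0.65362184 -0.31696727  0.        ]]
petri [ 0.58472306 -0.45464924  0.015     ] pred [[ 0.58371978 -0.45482257  0.        ]]
cap/vial [ 0.4600343  -0.51268992  0.02      ] [ 0.39377024 -0.44504105  0.061     ]
```

View pics/topov.png

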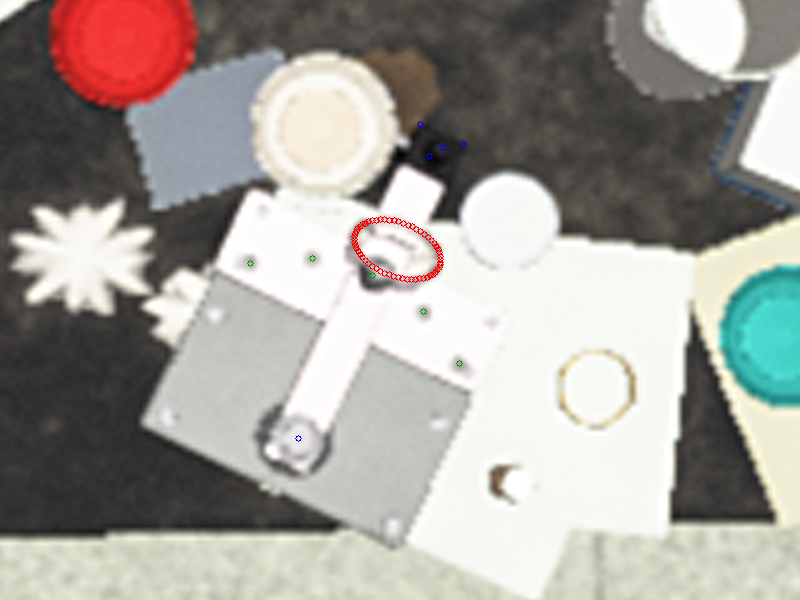

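View pics/sideov.png

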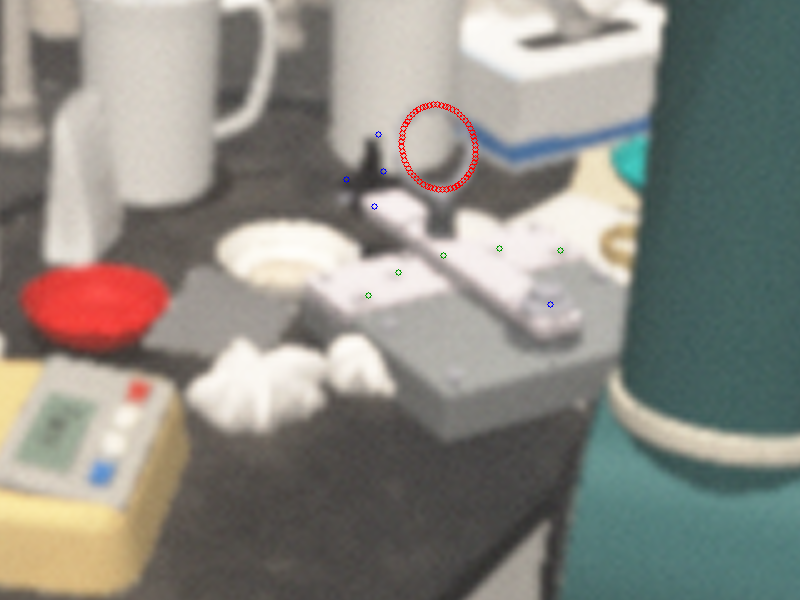

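The overlay fits both views to within about 2 mm: holes, ring and probe. Dish, petri and ring all land where the task text says they should. Now I'll look at the tool axes and plan the hook poses.

```bash
cat >> h.py <<'E'
P=(0.4293,-0.2895,-0.4693)
def hook(theta,tilt,lift,depth,up,sgn=1):
    """TCP pose: finger axis through ring centre + up along ring's u, tip 'depth' past ring plane. tilt=deg from vertical"""
    a=P[2]+theta; o=np.array([np.cos(a),np.sin(a),0]); z=np.array([0,0,1.]); l=np.cross(z,o)
    c=np.array([P[0],P[1],0])+.145*o+(.123+lift)*z
    u=np.sin(np.radians(30))*o+np.cos(np.radians(30))*z
    y=np.sin(np.radians(tilt))*o-np.cos(np.radians(tilt))*z
    x=sgn*l; zz=np.cross(x,y)
    return c+up*u+depth*y, np.c_[x,y,zz]
E
python3 - <<'E'
from h import *
from station import telemetry
o=telemetry.observe(); T=R.from_rotvec(o["tcp_rot"]).as_matrix(); print(T.round(3))
w=camera_info("wrist"); print("cam in tool",(T.T@(w["position"]-o["tcp_pos"])).round(3),(T.T@R.from_rotvec(w["orientation"]).as_matrix()).round(2))
for sgn in(1,-1):
  for tilt in (40,45):
    p,Rt=hook(0,tilt,0,-.1,0,sgn); 
    d=R.from_matrix(Rt@T.T).as_rotvec(); print(sgn,tilt,p.round(3),"d mm",((p-o["tcp_pos"])*1000).round(),"rotvec",d.round(3),np.degrees(np.linalg.norm(d)), "camera rel",(Rt@(T.T@(w["position"]-o["tcp_pos"]))).round(3))
E
```

```text
[[ 0.33  -0.     0.944]
 [-0.944  0.001  0.33 ]
 [-0.001 -1.     0.   ]]
cam in tool [ 0.002 -0.166  0.082] [[ 1.   -0.    0.  ]
 [-0.   -0.3   0.95]
 [-0.   -0.95 -0.3 ]]
1 40 [ 0.501 -0.326  0.2  ] d mm [279. 311. -18.] rotvec [-0.877  0.057  2.22 ] 136.81625001267062 camera rel [-0.15   0.078  0.074]
1 45 [ 0.496 -0.323  0.194] d mm [273. 314. -24.] rotvec [-0.984  0.065  2.19 ] 137.5808790082756 camera rel [-0.155  0.081  0.059]
-1 40 [ 0.501 -0.326  0.2  ] d mm [279. 311. -18.] rotvec [-0.049 -0.715 -0.772] 60.34292104541496 camera rel [-0.04   0.018  0.18 ]
-1 45 [ 0.496 -0.323  0.194] d mm [273. 314. -24.] rotvec [-0.055 -0.804 -0.763] 63.58320099934478 camera rel [-0.054  0.025  0.175]
```

Emit:
jog_arm --rows '[{"rx":-0.005,"ry":-0.076,"rz":-0.077,"tx":22,"ty":30,"tz":8,"claw":1},{"rx":-0.01,"ry":-0.151,"rz":-0.154,"tx":44,"ty":60,"tz":16,"claw":1},{"rx":-0.015,"ry":-0.227,"rz":-0.231,"tx":66,"ty":90,"tz":24,"claw":1},{"rx":-0.02,"ry":-0.302,"rz":-0.308,"tx":88,"ty":120,"tz":32,"claw":1},{"rx":-0.025,"ry":-0.378,"rz":-0.385,"tx":110,"ty":150,"tz":40,"claw":1}]' --newtons 20

```text
t: 0.57
tcp_pos: [0.3331, -0.4861, 0.2588]
tcp_rot: [-0.963, 0.928, -1.466]
ft_force: [1.4, -0.1, 0.6]
opening: 0.693
```

Emit:
jog_arm --rows '[{"rx":-0.005,"ry":-0.076,"rz":-0.077,"tx":24,"ty":30,"tz":8,"claw":1},{"rx":-0.01,"ry":-0.151,"rz":-0.154,"tx":48,"ty":60,"tz":16,"claw":1},{"rx":-0.015,"ry":-0.227,"rz":-0.231,"tx":72,"ty":90,"tz":20,"claw":1},{"rx":-0.02,"ry":-0.302,"rz":-0.308,"tx":96,"ty":120,"tz":24,"claw":1},{"rx":-0.025,"ry":-0.378,"rz":-0.385,"tx":120,"ty":150,"tz":28,"claw":1}]'

```text
t: 0.98
tcp_pos: [0.4519, -0.3371, 0.2871]
tcp_rot: [-0.511, 0.842, -1.906]
ft_force: [1.3, -0.4, 0.3]
opening: 0.333
```

```bash
python3 - <<'E'
from h import *
from station import telemetry, grab_frame
o=telemetry.observe(); T=R.from_rotvec(o["tcp_rot"]).as_matrix()
w=camera_info("wrist")
p,Rt=hook(0,42,0,-.06,.005,-1)
print(o["joints"].round(2),o["opening"],"y",T[:,1].round(3),"x",T[:,0].round(3),"resid rot",R.from_matrix(Rt@T.T).as_rotvec().round(3),"d",((p-o["tcp_pos"])*1000).round(1))
im=grab_frame("wrist")
th=np.linspace(0,2*np.pi,60);u=np.array([.5,0,3**.5/2])
ring=np.array([.145,0,.123])+.031*(np.cos(th)[:,None]*u+np.sin(th)[:,None]*[0,1,0])
cv2.imwrite("pics/w1raw.png",im)
for q in proj(w,stand(P,ring)): cv2.circle(im,tuple(int(round(v)) for v in q),1,(0,0,255),-1)
cv2.imwrite("pics/w1.png",im); np.save("w1.npy",w,allow_pickle=True)
E
```

```text
[-0.81 -0.61  2.05  0.27  1.    1.17] 0.33302463909972574 y [ 0.601 -0.305 -0.738] x [-0.456 -0.89  -0.003] resid rot [0.001 0.008 0.004] d [  73.1   -0.9 -115.1]
```

View pics/w1.png

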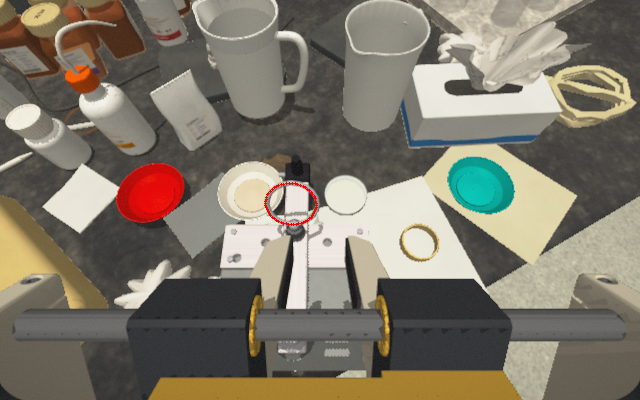

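View pics/w1raw.png

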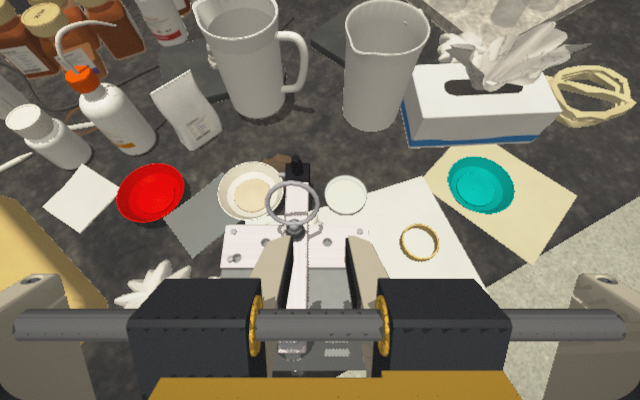

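The predicted ring lies right on the real one at (292,204), so I'll close the fingers while moving to 60 mm before the ring.

Emit:
jog_arm --rows '[{"tx":15,"ty":0,"tz":-23,"claw":1},{"tx":30,"ty":0,"tz":-46,"claw":1},{"tx":45,"ty":0,"tz":-69,"claw":1},{"tx":60,"ty":-1,"tz":-92,"ry":0.004,"rz":0.002,"claw":1},{"tx":71,"ty":-1,"tz":-110,"ry":0.008,"rz":0.004,"claw":1}]'

```text
validation failed for argument at $.ro...
```

Emit:
jog_arm --rows '[{"claw":1},{"claw":1},{"claw":1}]'

```text
validation failed for argument at $.ro...
```

```bash
cat > look.py <<'E'
from h import *
from station import telemetry, grab_frame
import sys
tag=sys.argv[1]; th0=float(sys.argv[2]); lift=float(sys.argv[3]); depth=float(sys.argv[4]); up=float(sys.argv[5])
o=telemetry.observe(); T=R.from_rotvec(o["tcp_rot"]).as_matrix()
w=camera_info("wrist"); p,Rt=hook(th0,42,lift,depth,up,-1)
print("t",o["t"],o["joints"].round(2),round(o["opening"],3),"F",o["ft_force"].round(1),"rot",R.from_matrix(Rt@T.T).as_rotvec().round(3),"d",((p-o["tcp_pos"])*1000).round(1),"tcp",proj(w,o["tcp_pos"]).round())
im=grab_frame("wrist"); cv2.imwrite(f"pics/{tag}w.png",im[100:400,120:520].repeat(2,0).repeat(2,1))
t=grab_frame("top"); cv2.imwrite(f"pics/{tag}t.png",cv2.resize(t[140:260,320:480],None,fx=5,fy=5,interpolation=cv2.INTER_CUBIC))
t=grab_frame("side"); cv2.imwrite(f"pics/{tag}s.png",cv2.resize(t[120:240,260:420],None,fx=5,fy=5,interpolation=cv2.INTER_CUBIC))
E
python3 look.py a 0 0 0.018 0
```

```text
t 1.0333 [-0.79 -0.61  2.06  0.26  0.99  1.2 ] 0.284 F [2.4 0.3 2. ] rot [-0.006  0.017  0.01 ] d [ 113.9  -29.  -177.4] tcp [[315. 250.]]
```

View pics/aw.png

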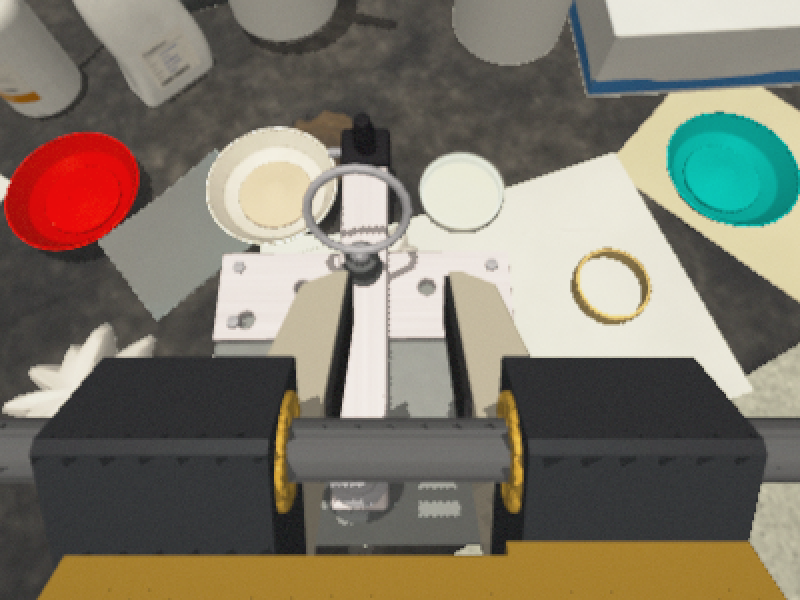

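View pics/as.png

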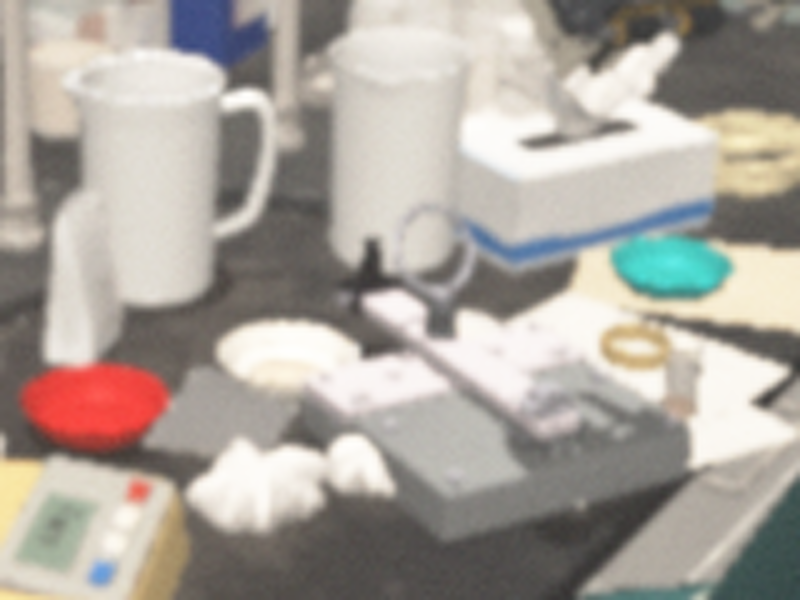

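Each row needs all its fields, so nothing moved. I'm sending it again with complete rows.

Emit:
jog_arm --rows '[{"rx":0,"ry":0,"rz":0,"tx":14,"ty":-1,"tz":-24,"claw":1},{"rx":0,"ry":0,"rz":0,"tx":28,"ty":-2,"tz":-48,"claw":1},{"rx":0,"ry":0.005,"rz":0.003,"tx":42,"ty":-3,"tz":-72,"claw":1},{"rx":-0.003,"ry":0.01,"rz":0.006,"tx":56,"ty":-4,"tz":-96,"claw":1},{"rx":-0.005,"ry":0.015,"rz":0.009,"tx":67,"ty":-5,"tz":-118,"claw":1}]'

```text
t: 1.6
tcp_pos: [0.5183, -0.3452, 0.1664]
tcp_rot: [-0.542, 0.847, -1.894]
ft_force: [0.3, -1.1, 0.5]
opening: 0.003
```

Emit:
jog_arm --rows '[{"rx":0,"ry":0,"rz":0,"tx":0,"ty":0,"tz":0,"claw":1},{"rx":0,"ry":0,"rz":0,"tx":0,"ty":0,"tz":0,"claw":1},{"rx":0,"ry":0,"rz":0,"tx":0,"ty":0,"tz":0,"claw":1}]'

```text
t: 1.85
tcp_pos: [0.5181, -0.3447, 0.1696]
tcp_rot: [-0.539, 0.845, -1.895]
ft_force: [-0.7, -0.4, 0.4]
opening: 0.006
```

```bash
python3 look.py b 0 0 0.018 0
```

```text
t 1.85 [-0.7  -0.4   2.11  0.22  0.74  1.22] 0.006 F [-0.7 -0.4  0.4] rot [ 0.006 -0.013 -0.008] d [ 51.3 -15.8 -60. ] tcp [[315. 250.]]
```

View pics/bw.png

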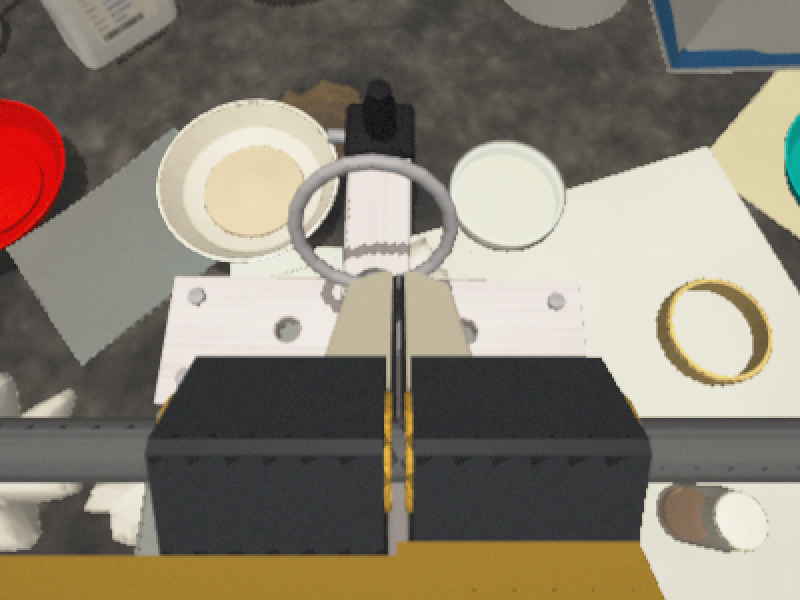

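View pics/bs.png

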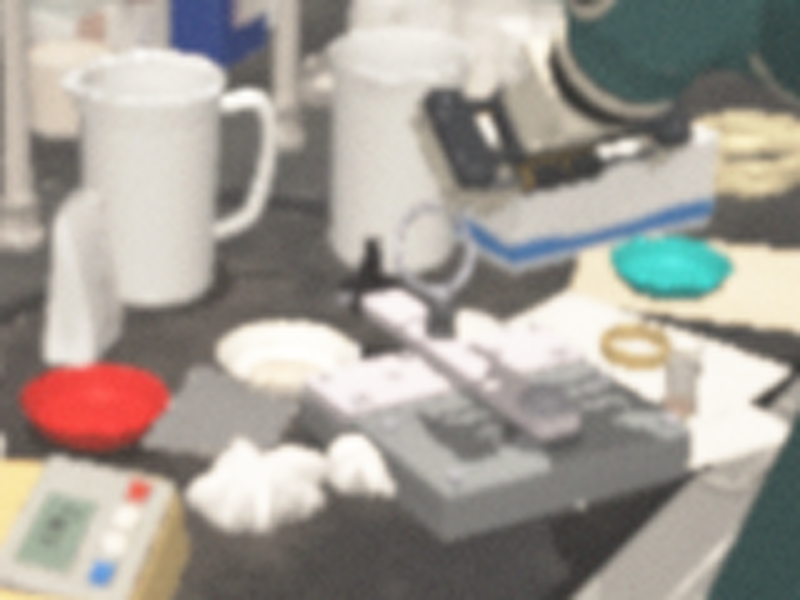

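The fingers are shut, with the tip at zoom (398,275). That is about 9 mm right of the ring's axis, which agrees with the computed offset. I'll align sideways, then insert along the finger.

Emit:
jog_arm --rows '[{"rx":0.003,"ry":-0.006,"rz":-0.004,"tx":2,"ty":4,"tz":-1,"claw":1},{"rx":0.006,"ry":-0.013,"rz":-0.008,"tx":4,"ty":8,"tz":-2,"claw":1},{"rx":0.006,"ry":-0.013,"rz":-0.008,"tx":14,"ty":3,"tz":-14,"claw":1},{"rx":0.006,"ry":-0.013,"rz":-0.008,"tx":22,"ty":-1,"tz":-24,"claw":1},{"rx":0.006,"ry":-0.013,"rz":-0.008,"tx":22,"ty":-1,"tz":-24,"claw":1}]'

```text
t: 2.42
tcp_pos: [0.5409, -0.3438, 0.1425]
tcp_rot: [-0.521, 0.848, -1.898]
ft_force: [-1.0, 0.5, -1.6]
opening: 0.003
```

```bash
python3 look.py c 0 0 0.018 0
```

```text
t 2.4167 [-0.67 -0.34  2.11  0.22  0.66  1.24] 0.003 F [-1.   0.5 -1.6] rot [-0.002 -0.001 -0.002] d [ 28.5 -16.7 -32.8] tcp [[315. 250.]]
```

View pics/cw.png

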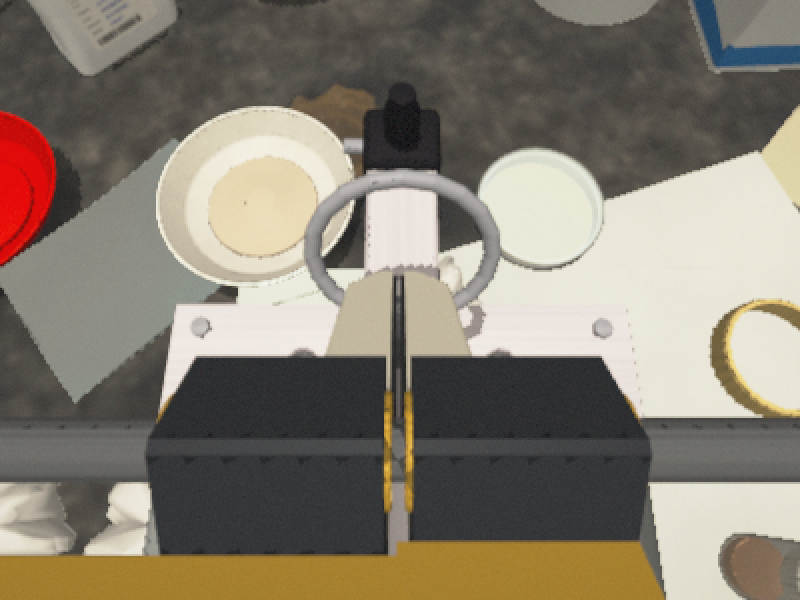

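The tip (398,275) is now in line with the ring's mid-line (402). Inserting.

Emit:
jog_arm --rows '[{"rx":0,"ry":0,"rz":0,"tx":7,"ty":-4,"tz":-8,"claw":1},{"rx":0,"ry":0,"rz":0,"tx":14,"ty":-8,"tz":-16,"claw":1},{"rx":0,"ry":0,"rz":0,"tx":21,"ty":-12,"tz":-24,"claw":1},{"rx":0,"ry":0,"rz":0,"tx":28,"ty":-16,"tz":-32,"claw":1},{"rx":0,"ry":0,"rz":0,"tx":28,"ty":-16,"tz":-32,"claw":1}]'

```text
t: 2.98
tcp_pos: [0.5687, -0.3604, 0.1117]
tcp_rot: [-0.52, 0.847, -1.899]
ft_force: [-0.3, -0.2, -0.1]
opening: 0.006
```

```bash
python3 look.py d 0 0 0.018 0.012
```

```text
t 2.9833 [-0.66 -0.22  2.07  0.24  0.58  1.23] 0.006 F [-0.3 -0.2 -0.1] rot [-0.001 -0.001 -0.001] d [ 6.  -2.8  8.3] tcp [[315. 250.]]
```

View pics/dw.png

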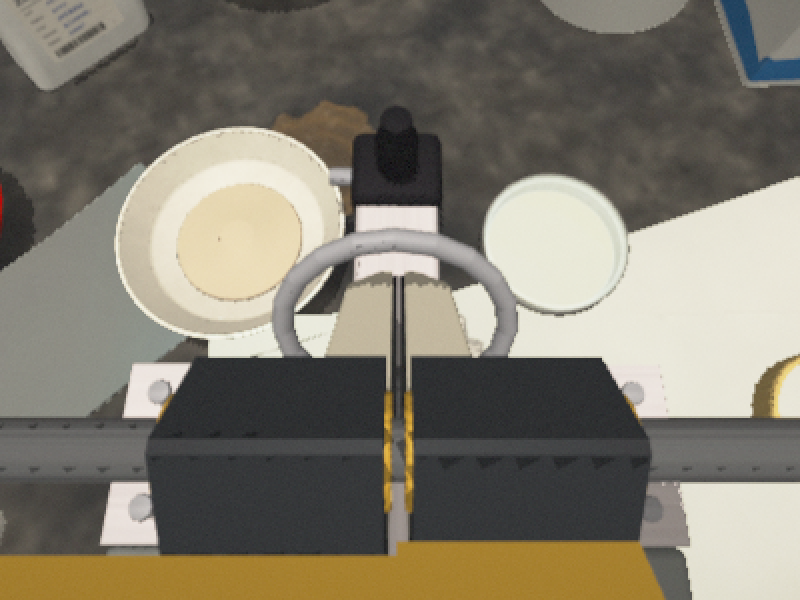

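View pics/ds.png

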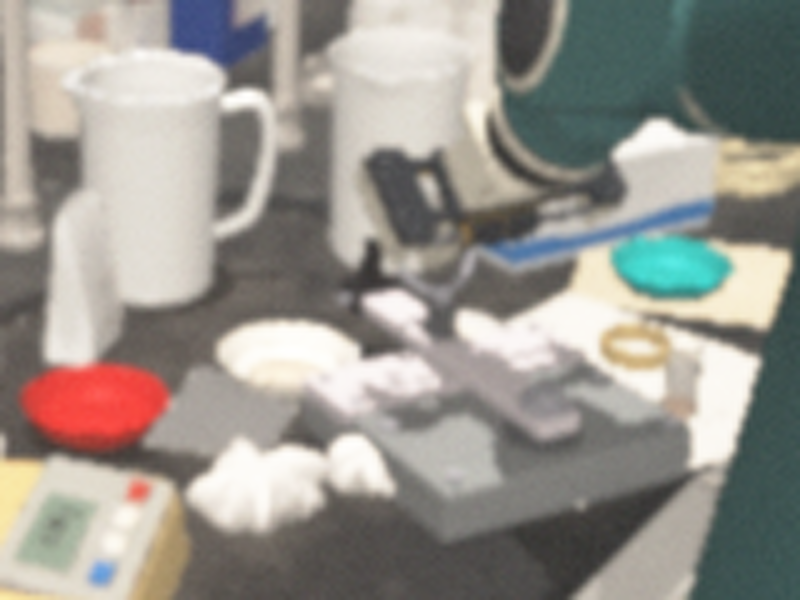

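The fingertips are through the ring with no force. Now I raise them along the ring's lean until they touch.

Emit:
jog_arm --rows '[{"rx":0,"ry":0,"rz":0,"tx":2,"ty":-1,"tz":3,"claw":1},{"rx":0,"ry":0,"rz":0,"tx":4,"ty":-2,"tz":6,"claw":1},{"rx":0,"ry":0,"rz":0,"tx":6,"ty":-3,"tz":9,"claw":1},{"rx":0,"ry":0,"rz":0,"tx":6,"ty":-3,"tz":9,"claw":1}]'

```text
t: 3.47
tcp_pos: [0.5749, -0.3635, 0.1224]
tcp_rot: [-0.52, 0.845, -1.9]
ft_force: [-1.0, 0.7, -0.4]
opening: 0.008
```

Emit:
jog_arm --rows '[{"rx":0,"ry":0,"rz":0,"tx":0,"ty":0,"tz":1,"claw":1},{"rx":0,"ry":0,"rz":0,"tx":1,"ty":0,"tz":3,"claw":1},{"rx":0,"ry":0,"rz":0,"tx":1,"ty":0,"tz":3,"claw":1}]'

```text
t: 3.72
tcp_pos: [0.5752, -0.363, 0.1236]
tcp_rot: [-0.521, 0.848, -1.899]
ft_force: [-2.2, 1.7, -4.3]
opening: 0.003
```

Contact made (Fz −4 N). Lifting the pin slowly.

Emit:
jog_arm --rows '[{"rx":0,"ry":0,"rz":0,"tx":0,"ty":0,"tz":2,"claw":1},{"rx":0,"ry":0,"rz":0,"tx":0,"ty":0,"tz":4,"claw":1},{"rx":0,"ry":0,"rz":0,"tx":0,"ty":0,"tz":6,"claw":1},{"rx":0,"ry":0,"rz":0,"tx":0,"ty":0,"tz":6,"claw":1}]'

```text
t: 4.05
tcp_pos: [0.5754, -0.3632, 0.1304]
tcp_rot: [-0.52, 0.847, -1.899]
ft_force: [-6.0, 3.3, -6.1]
opening: 0.002
```

```bash
python3 look.py e 0 0.006 0.014 0.012
```

```text
t 4.05 [-0.66 -0.23  2.04  0.22  0.61  1.25] 0.002 F [-6.   3.3 -6.1] rot [-0.001 -0.001 -0.001] d [-3.1  1.1 -1.4] tcp [[315. 250.]]
```

View pics/ew.png

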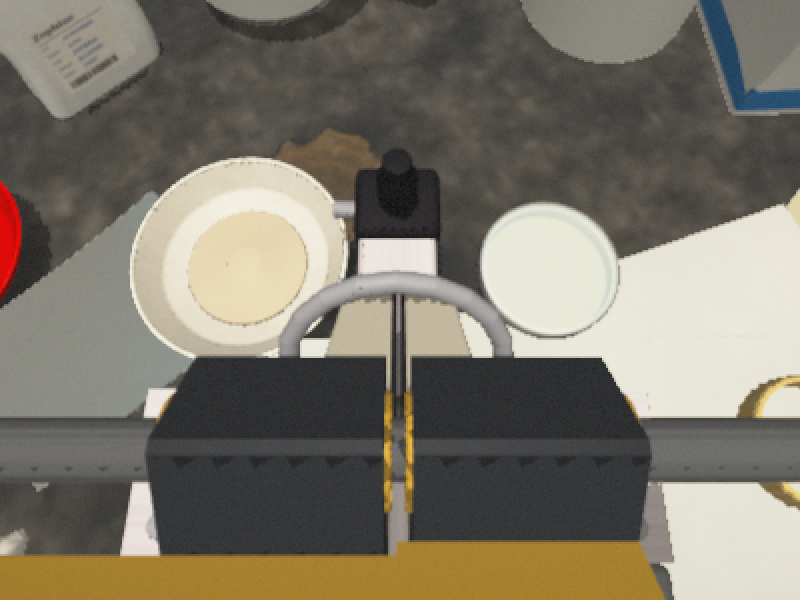

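View pics/es.png

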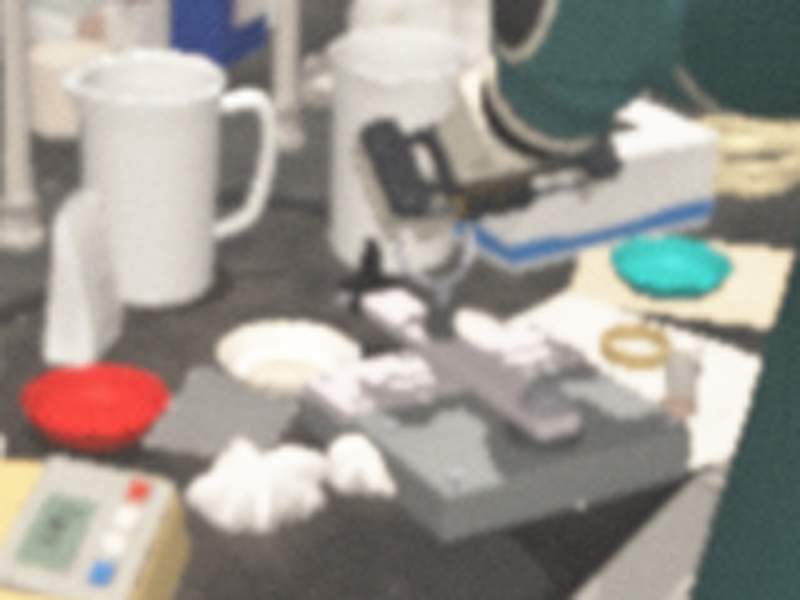

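The finger sits under the ring's top arc with a 6 N load and the pin is about 6–7 mm up. I'll lift 7 mm more to clear the plate.

Emit:
jog_arm --rows '[{"rx":0,"ry":0,"rz":0,"tx":0,"ty":0,"tz":2,"claw":1},{"rx":0,"ry":0,"rz":0,"tx":0,"ty":0,"tz":4,"claw":1},{"rx":0,"ry":0,"rz":0,"tx":0,"ty":0,"tz":7,"claw":1},{"rx":0,"ry":0,"rz":0,"tx":0,"ty":0,"tz":7,"claw":1}]'

```text
t: 4.53
tcp_pos: [0.5755, -0.3632, 0.1376]
tcp_rot: [-0.52, 0.847, -1.899]
ft_force: [-5.0, 3.7, -6.6]
opening: 0.005
```

```bash
cat > tr.py <<'E'
from h import *
from station import telemetry
import sys
o=telemetry.observe(); c=np.array([P[0],P[1]]); p=o["tcp_pos"]; print("t",round(o["t"],2),"F",o["ft_force"].round(1),"tcp",p.round(4))
v=p[:2]-c; print("r",np.hypot(*v).round(4),"theta",(np.arctan2(v[1],v[0])-P[2]).round(4))
T=R.from_rotvec(o["tcp_rot"]).as_matrix(); print("tool az rel",round(np.arctan2(T[1,1],T[0,1])-P[2],4))
for th in map(float,sys.argv[1:]):
    # from current angle to th
    a=np.arctan2(v[1],v[0]); r=np.hypot(*v); b=P[2]+th
    print(th,((r*np.array([np.cos(b),np.sin(b)])-v)*1000).round(1),"rz",round(b-a,3))
E
python3 tr.py 0.0698 0.1396 0.2094 0.2793 0.349
```

```text
t 4.53 F [-5.   3.7 -6.6] tcp [ 0.5755 -0.3632  0.1376]
r 0.1637 theta 0.0021
tool az rel 0.0016
0.0698 [ 4.7 10.1] rz 0.068
0.1396 [ 8.7 20.7] rz 0.137
0.2094 [12.  31.7] rz 0.207
0.2793 [14.6 42.8] rz 0.277
0.349 [16.4 54.1] rz 0.347
```

Pin is about 13–14 mm up at 6.6 N. Swinging left along the arc, in two halves.

Emit:
jog_arm --rows '[{"rx":0,"ry":0,"rz":0.034,"tx":2.4,"ty":5,"tz":0,"claw":1},{"rx":0,"ry":0,"rz":0.068,"tx":4.7,"ty":10.1,"tz":0,"claw":1},{"rx":0,"ry":0,"rz":0.103,"tx":6.8,"ty":15.3,"tz":0,"claw":1},{"rx":0,"ry":0,"rz":0.137,"tx":8.7,"ty":20.7,"tz":0,"claw":1},{"rx":0,"ry":0,"rz":0.172,"tx":10.5,"ty":26.2,"tz":0,"claw":1}]'

```text
t: 4.95
tcp_pos: [0.586, -0.337, 0.1374]
tcp_rot: [-0.575, 0.775, -1.741]
ft_force: [-3.9, 1.0, -7.2]
opening: 0.007
```

```bash
python3 tr.py 0.21 0.245 0.28 0.315 0.349; python3 look.py f 0.1745 0.013 0.014 0.012
```

```text
t 4.95 F [-3.9  1.  -7.2] tcp [ 0.586  -0.337   0.1374]
r 0.1637 theta 0.1752
tool az rel 0.1748
0.21 [1.6 5.5] rz 0.035
0.245 [ 2.9 11.1] rz 0.07
0.28 [ 4.1 16.7] rz 0.105
0.315 [ 5.1 22.3] rz 0.14
0.349 [ 5.8 27.8] rz 0.174
t 4.95 [-0.67 -0.23  2.03  0.4   0.68  0.97] 0.007 F [-3.9  1.  -7.2] rot [ 0.    -0.    -0.001] d [-3.3  0.9 -1.4] tcp [[315. 249.]]
```

View pics/fw.png

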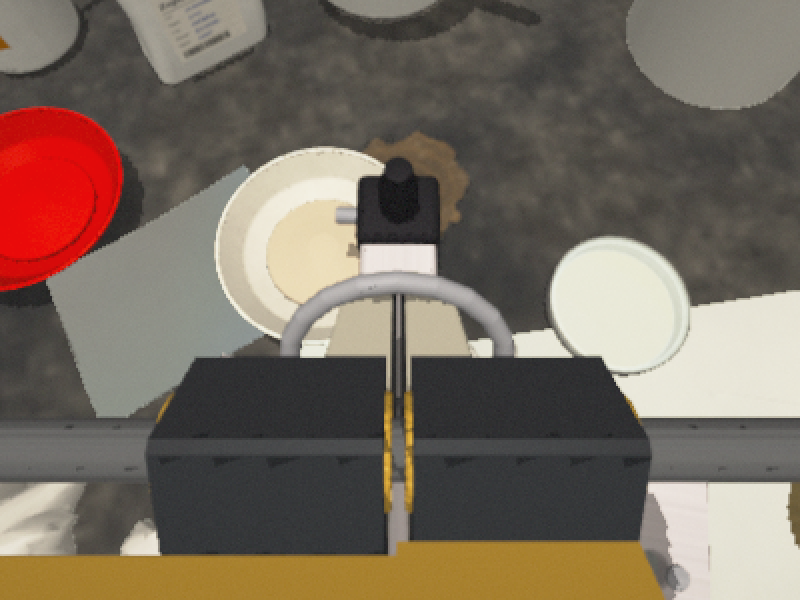

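View pics/fs.png

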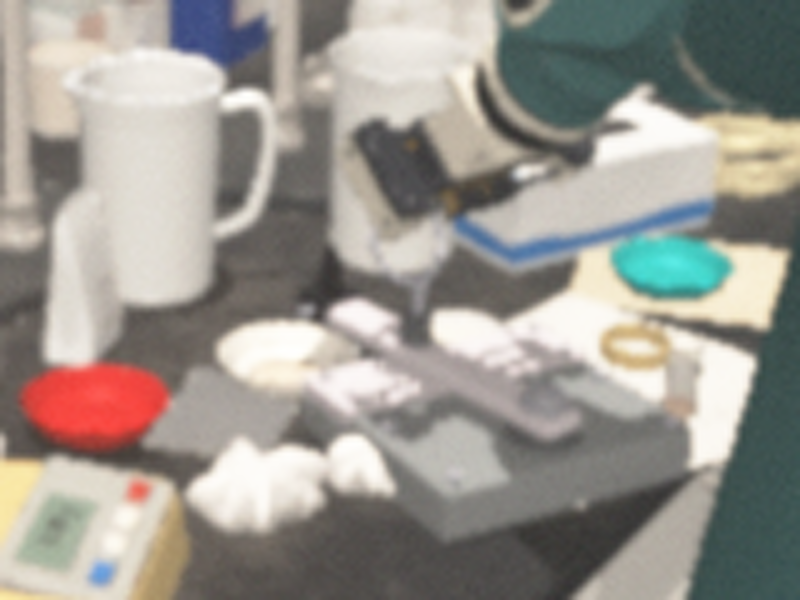

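The arm is following: the probe cap is in line with the tool and over the dish's rim. Now the second half.

Emit:
jog_arm --rows '[{"rx":0,"ry":0,"rz":0.035,"tx":1.6,"ty":5.5,"tz":0,"claw":1},{"rx":0,"ry":0,"rz":0.07,"tx":2.9,"ty":11.1,"tz":0,"claw":1},{"rx":0,"ry":0,"rz":0.105,"tx":4.1,"ty":16.7,"tz":0,"claw":1},{"rx":0,"ry":0,"rz":0.14,"tx":5.1,"ty":22.3,"tz":0,"claw":1},{"rx":0,"ry":0,"rz":0.174,"tx":5.8,"ty":27.8,"tz":0,"claw":1}]'

```text
t: 5.52
tcp_pos: [0.5919, -0.3096, 0.1375]
tcp_rot: [-0.624, 0.704, -1.583]
ft_force: [-3.4, 0.5, -7.1]
opening: 0.004
```

Emit:
jog_arm --rows '[{"rx":0,"ry":0,"rz":0,"tx":0,"ty":0,"tz":0,"claw":1},{"rx":0,"ry":0,"rz":0,"tx":0,"ty":0,"tz":0,"claw":1}]'

```text
t: 5.68
tcp_pos: [0.5918, -0.3098, 0.1375]
tcp_rot: [-0.623, 0.705, -1.585]
ft_force: [-3.3, 0.3, -7.7]
opening: 0.003
```

```bash
python3 tr.py 0.349; python3 look.py g 0.349 0.013 0.014 0.012
```

```text
t 5.68 F [-3.3  0.3 -7.7] tcp [ 0.5918 -0.3098  0.1375]
r 0.1638 theta 0.3448
tool az rel 0.345
0.349 [0.1 0.7] rz 0.004
t 5.6833 [-0.68 -0.22  2.03  0.54  0.76  0.73] 0.003 F [-3.3  0.3 -7.7] rot [ 0.    -0.     0.004] d [-3.3  1.1 -1.5] tcp [[315. 249.]]
```

View pics/gw.png

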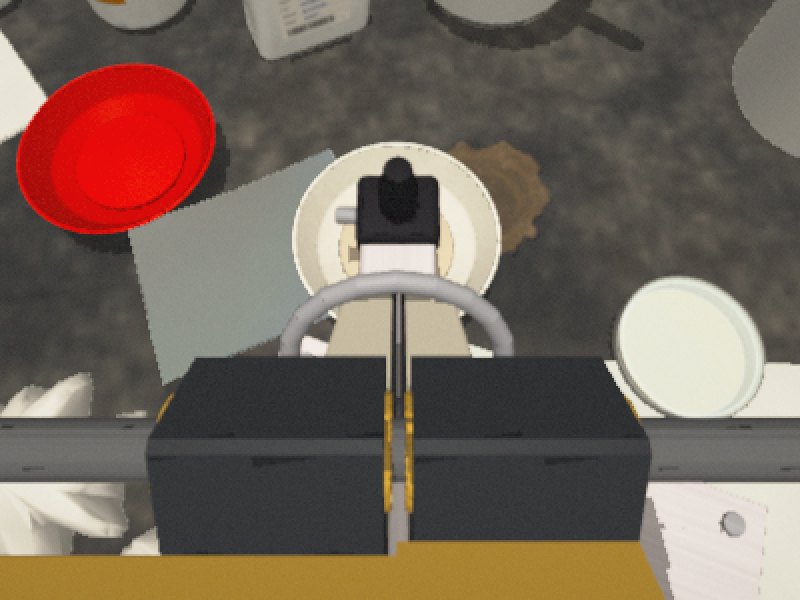

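View pics/gs.png

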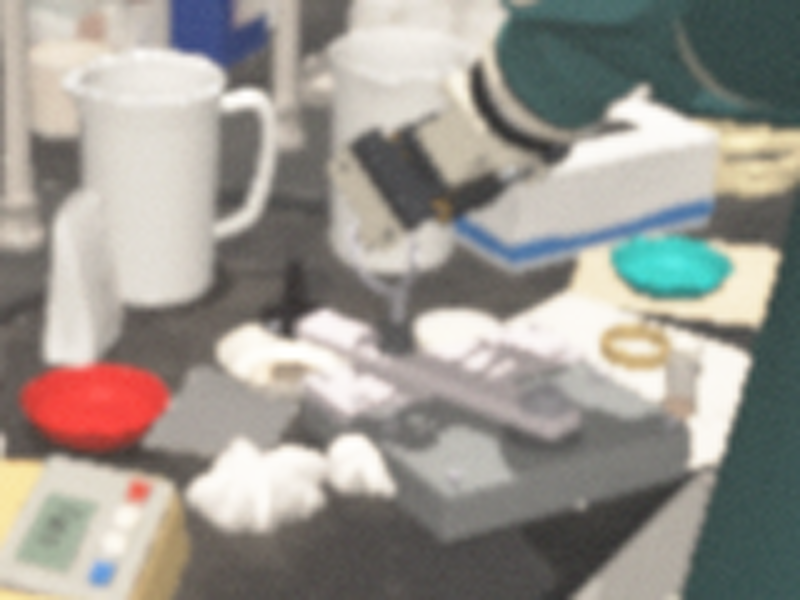

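The probe is over the dish. I'll move about 0.8 mm more to centre on the hole, then lower while watching the force.

Emit:
jog_arm --rows '[{"rx":0,"ry":0,"rz":0.005,"tx":0.1,"ty":0.9,"tz":0,"claw":1},{"rx":0,"ry":0,"rz":0.005,"tx":0.1,"ty":0.9,"tz":-2,"claw":1},{"rx":0,"ry":0,"rz":0.005,"tx":0.1,"ty":0.9,"tz":-4,"claw":1},{"rx":0,"ry":0,"rz":0.005,"tx":0.1,"ty":0.9,"tz":-6,"claw":1},{"rx":0,"ry":0,"rz":0.005,"tx":0.1,"ty":0.9,"tz":-6,"claw":1}]'

```text
t: 6.25
tcp_pos: [0.592, -0.3085, 0.1309]
tcp_rot: [-0.625, 0.703, -1.578]
ft_force: [-3.2, -0.7, -6.9]
opening: 0.004
```

```bash
python3 tr.py 0.351
```

```text
t 6.25 F [-3.2 -0.7 -6.9] tcp [ 0.592  -0.3085  0.1309]
r 0.1638 theta 0.3533
tool az rel 0.3524
0.351 [-0.  -0.4] rz -0.002
```

The ring still loads the finger below the 10 mm rest height, so the pin is going into the hole. I'll keep lowering.

Emit:
jog_arm --rows '[{"rx":0,"ry":0,"rz":0,"tx":0,"ty":-0.3,"tz":-2,"claw":1},{"rx":0,"ry":0,"rz":0,"tx":0,"ty":-0.3,"tz":-4,"claw":1},{"rx":0,"ry":0,"rz":0,"tx":0,"ty":-0.3,"tz":-6,"claw":1},{"rx":0,"ry":0,"rz":0,"tx":0,"ty":-0.3,"tz":-6,"claw":1}]'

```text
t: 6.58
tcp_pos: [0.592, -0.3088, 0.125]
tcp_rot: [-0.625, 0.703, -1.578]
ft_force: [-2.6, 1.7, -6.3]
opening: 0.004
```

Emit:
jog_arm --rows '[{"rx":0,"ry":0,"rz":0,"tx":0,"ty":0,"tz":-2,"claw":1},{"rx":0,"ry":0,"rz":0,"tx":-1,"ty":0,"tz":-4,"claw":1},{"rx":0,"ry":0,"rz":0,"tx":-2,"ty":0,"tz":-7,"claw":1},{"rx":0,"ry":0,"rz":0,"tx":-4,"ty":0.5,"tz":-10,"claw":1},{"rx":0,"ry":0,"rz":0,"tx":-4,"ty":0.5,"tz":-10,"claw":1}]'

```text
t: 7.0
tcp_pos: [0.5879, -0.3083, 0.1153]
tcp_rot: [-0.624, 0.702, -1.578]
ft_force: [-0.8, 0.2, -0.4]
opening: 0.006
```

```bash
python3 tr.py 0.349; python3 look.py i 0.349 0 -0.06 0
```

```text
t 7.0 F [-0.8  0.2 -0.4] tcp [ 0.5879 -0.3083  0.1153]
r 0.1597 theta 0.3512
tool az rel 0.352
0.349 [-0.  -0.3] rz -0.002
t 7.0 [-0.69 -0.21  2.06  0.57  0.73  0.68] 0.006 F [-0.8  0.2 -0.4] rot [ 0.     0.    -0.003] d [-54.5   6.2  52.3] tcp [[315. 249.]]
```

View pics/iw.png

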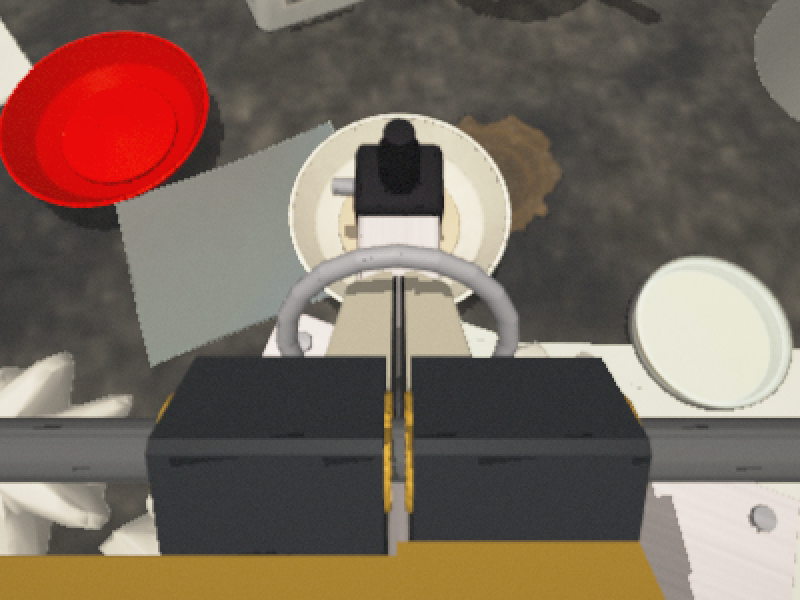

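View pics/is.png

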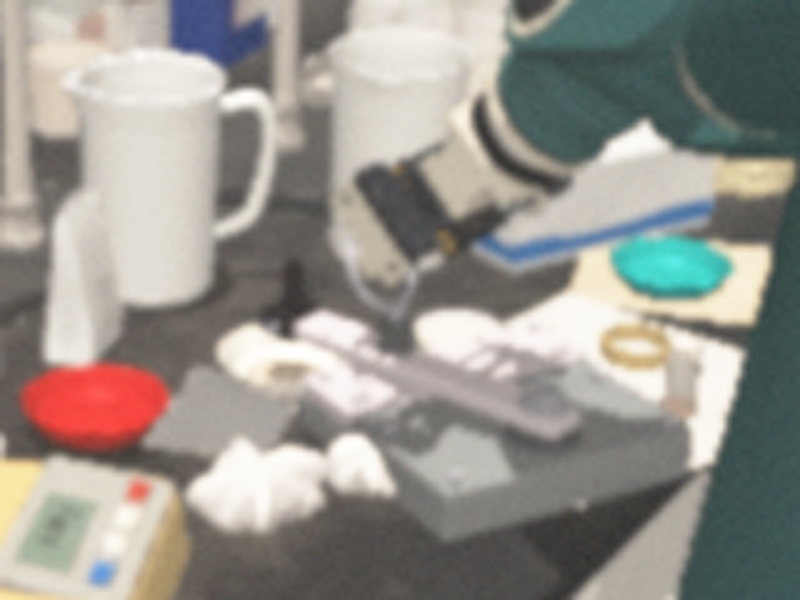

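The force is zero and the ring is free. Withdrawing straight back along the finger.

Emit:
jog_arm --rows '[{"rx":0,"ry":0,"rz":0,"tx":-6,"ty":0.7,"tz":5,"claw":1},{"rx":0,"ry":0,"rz":0,"tx":-16,"ty":1.9,"tz":16,"claw":1},{"rx":0,"ry":0,"rz":0,"tx":-28,"ty":3.3,"tz":29,"claw":1},{"rx":0,"ry":0,"rz":0,"tx":-40,"ty":4.7,"tz":42,"claw":1},{"rx":0,"ry":0,"rz":0,"tx":-52,"ty":6,"tz":55,"claw":1}]'

```text
t: 7.57
tcp_pos: [0.5352, -0.3021, 0.1715]
tcp_rot: [-0.625, 0.702, -1.578]
ft_force: [-0.4, -1.2, -0.1]
opening: 0.004
```

Emit:
jog_arm --rows '[{"rx":0,"ry":0,"rz":0,"tx":-18,"ty":2,"tz":25,"claw":1},{"rx":0,"ry":0,"rz":0,"tx":-36,"ty":4,"tz":50,"claw":1},{"rx":0,"ry":0,"rz":0,"tx":-54,"ty":6,"tz":75,"claw":1},{"rx":0,"ry":0,"rz":0,"tx":-72,"ty":8,"tz":100,"claw":1},{"rx":0,"ry":0,"rz":0,"tx":-72,"ty":8,"tz":100,"claw":1}]'

```text
t: 7.98
tcp_pos: [0.4625, -0.2947, 0.2774]
tcp_rot: [-0.625, 0.694, -1.583]
ft_force: [0.4, 0.0, 3.0]
opening: 0.006
```

```bash
python3 look.py j 0.349 0 -0.06 0; python3 - <<'E'
from h import *
from station import grab_frame
th=np.linspace(0,2*np.pi,60);u=np.array([.5,0,3**.5/2]);a=.349
ring=np.array([.145,0,.123])+.031*(np.cos(th)[:,None]*u+np.sin(th)[:,None]*[0,1,0])
pr=np.array([[.226,0,.102]])
p=(P[0],P[1],P[2]+a)
for n,(r,c) in (("side",(120,260)),("wrist",(80,200))):
    w=camera_info(n); im=grab_frame(n); f=5 if n=="side" else 4
    big=cv2.resize(im,None,fx=f,fy=f,interpolation=cv2.INTER_CUBIC)
    for L,col in((0,(0,0,255)),(.010,(255,0,0))):
        for q in proj(w,stand(p,ring+[0,0,L])): cv2.circle(big,tuple(int(round(v*f+f/2)) for v in q),1,col,-1)
    cv2.imwrite(f"pics/j_{n}ov.png",big[r*f:r*f+600,c*f:c*f+800])
E
```

```text
t 7.9833 [-0.87 -0.58  2.05  0.53  1.14  0.72] 0.006 F [0.4 0.  3. ] rot [ 0.006  0.005 -0.002] d [  70.9   -7.4 -109.9] tcp [[315. 249.]]
```

View pics/j_sideov.png

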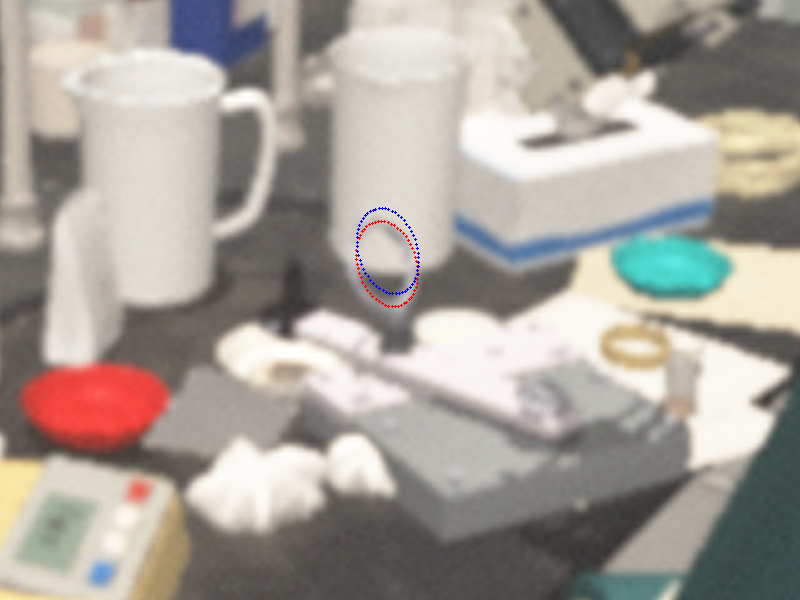

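View pics/j_wristov.png

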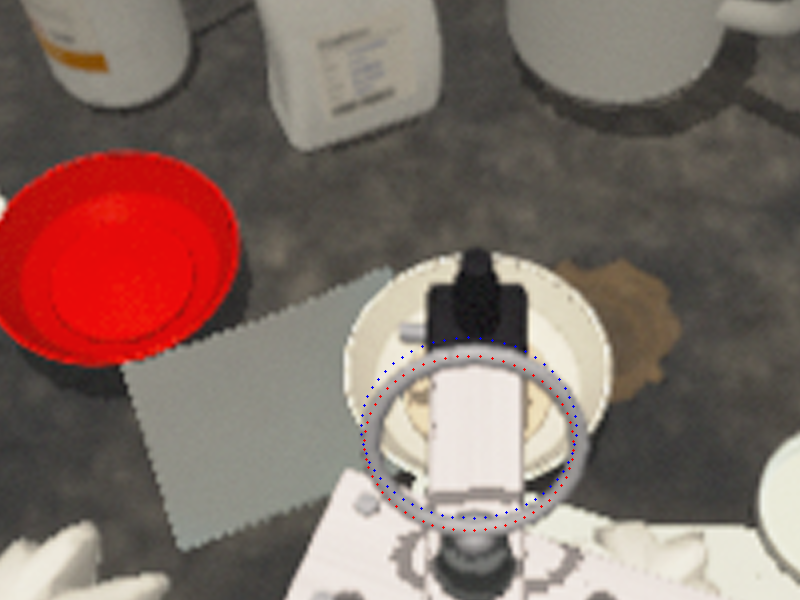

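View pics/jt.png

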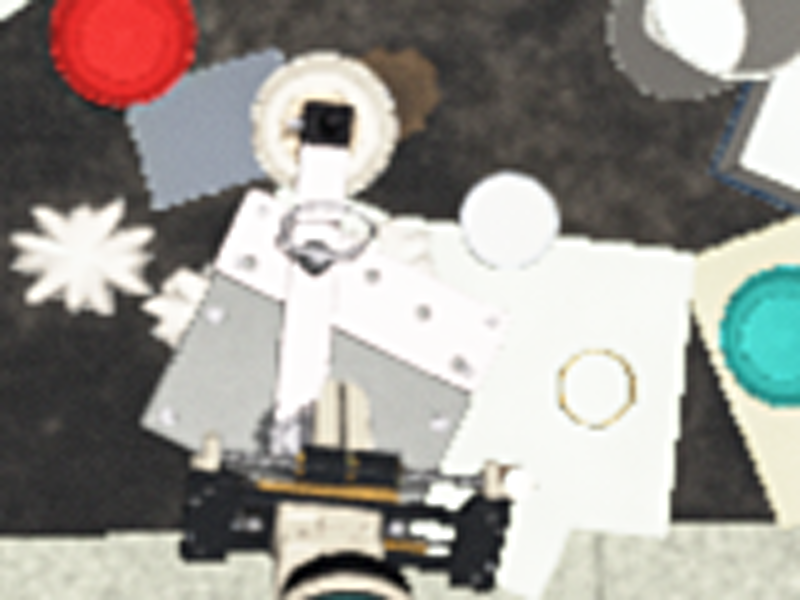

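The ring in the wrist view lies on the "home" circle, about 7 px lower than the 10 mm-up one. The dish (325,125) and petri (510,220) have not moved, and the probe is over the dish. I'll let the arm settle, then hand in.

Emit:
jog_arm --rows '[{"rx":0,"ry":0,"rz":0,"tx":0,"ty":0,"tz":0,"claw":1},{"rx":0,"ry":0,"rz":0,"tx":0,"ty":0,"tz":0,"claw":1},{"rx":0,"ry":0,"rz":0,"tx":0,"ty":0,"tz":0,"claw":1},{"rx":0,"ry":0,"rz":0,"tx":0,"ty":0,"tz":0,"claw":1}]'

```text
t: 8.57
tcp_pos: [0.4642, -0.2942, 0.27]
tcp_rot: [-0.625, 0.703, -1.577]
ft_force: [-1.0, -0.9, -0.3]
opening: 0.003
```

```bash
python3 - <<'E'
from h import *
from station import telemetry,grab_frame,workorder
o=telemetry.observe();print(o["t"],o["ft_force"].round(1))
a=cv2.imread("pics/jt.png")
# fit ring lift/angle with the wrist view: grey-level match to the ring model
w=camera_info("wrist"); g=cv2.cvtColor(grab_frame("wrist"),cv2.COLOR_BGR2GRAY); g0=cv2.imread("pics/top0.png")
t=grab_frame("top"); d=cv2.absdiff(t,g0).max(2)[140:260,320:480]; print("change at petri,cap,vial,dish-left rim", d[38:50,94:110].max(), d[70:86,112:128].max(), d[94:98,100:106].max(), d[15:35,51:55].max())
print(workorder.hand_in())
E
```

```text
8.5667 [-1.  -0.9 -0.3]
change at petri,cap,vial,dish-left rim 2 6 26 6
the job is handed in; nothing more can be done
None
```

The swing arm is now locked one hole to the left, with the probe above the wide white dish, and I've handed the job in at about 8.6 s.

I put the shut fingertips through the pull ring from the pivot side and raised the pin about 14 mm, with roughly 8 N on the finger. I swung the arm 0.349 rad, lowered the pin into the hole and drew the fingers straight back out.

**Last checks**
- **Pin:** the ring loaded the finger all the way down to about 1–2 mm above its seated height, and the force then fell to zero. In the wrist view the ring lies on the outline predicted for a fully home pin, not the one for a pin resting 10 mm up.
- **Side view:** the ring was too blurred against the beaker to confirm its height there, so the wrist view and the force are the evidence.
- **Dishes and cap:** the top view shows the dish, the petri and the cap unchanged from the first picture.
- **Vial:** the brightness at its spot changed a little (26 of 255 levels). I think that is the gripper's shadow or edge. The vial stands in its place in the pictures and the gripper never came near it, but I did not check further.
- **Robot:** clear of everything, with about 1 N of force left on the sensor, which is noise.

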